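Load the slide tray into the warm-air dryer

TASK

The stained slides are ready to dry: without lifting the tray off the surface, line it up with the warm-air dryer's folded-down gate, slide it up this ramp and over the lip, and push it gently on against the sprung bar until the catch rises behind it and holds it in. Then let go of it and swing the gate fully up to shut the dryer. Keep the slides in the tray and leave the other things on the bench where they are.

Things in the scene. Friction and masses are not known exactly. Their poses are not given: they have to be found in the camera images.
- tray_center (a point): shallow open steel tray, octagonal (corners cut by 18 mm), 150 mm long, 68 mm wide, 22 mm high, walls 2 mm, about 0.2 kg. The point is its centre, 11 mm above its underside. Own y runs along its length (both ends alike, the flat of each end 34 mm wide), x across its width, z up.
- slides_center (a point): stack of glass slides, 78 x 29 x 9 mm, lying loose in the tray; the point is its centre; y along its length
- dryer: white warm-air slide dryer, fixed to the worktop: a straight channel 72 mm wide between walls 29 mm high, open above for its first 63 mm, then hooded. Origin: at worktop height on the channel's centre line, at the gate's hinge. x points inward (the way the tray is pushed), y left, z up. The tray must not be pressed against the dryer with more than 30 N.
- ramp_foot (a point): middle of the ramp's lower edge on the worktop, 48 mm in front of the hinge, when the gate is folded down (fixed to the dryer). The ramp, steel, 86 mm wide, rises from here to the lip, 8 mm high.
- lip (a point): middle of the rounded lip at the channel's mouth, 8 mm above the worktop, 4 mm thick. Behind it the floor is 5 mm high, the walls flare from 78 mm apart here to 72 mm 30 mm inward. A sprung steel tongue (the catch, 18 mm wide) in the middle of the floor rises 3 mm above it: the tray presses it down in passing, and it springs up behind the tray's near end.
- hood_edge (a point): middle of the hood's front edge, 63 mm inward, at its underside (47 mm above the worktop; its top is at 51 mm, and at 71 mm from 127 mm inward). A caught tray's near end rests 13 to 39 mm inward of the hinge: catch and bar sit on one carriage set by a screw, and its setting is not measured, so feel for it.
- channel_floor (a point): middle of the channel's floor, 60 mm inward (the back wall is at 225 mm). Near the back a sprung bar pushes the tray out again: it meets the tray about 34 mm before the catch can rise, takes 4 N at first and about 8.6 N when the catch rises (besides 1 to 3 N of the tray's friction; its damper adds 0.7 N per cm/s), and stops hard about 4 mm further in.
- gate (a joint): angle of the gate, rad: 0 = folded down as the ramp, 1.735 = upright, shut. It turns about the line along the dryer's y through its x = -1.5 mm, z = 8 mm; the hinge is stiff (about 1 N at the pull) and the gate stays where it is left
- gate_pull (a point): middle of the gate's pull, a black rod 12 mm thick, 34 mm long, sideways from the gate's left edge (49 to 83 mm to the dryer's +y), 41 mm from the hinge line, 10 mm above the worktop when down. Pinched from above, it turns between the fingers. Shut, it is 48 mm above the worktop, 7 mm inward of the hinge, beside the dryer's side wall (outer face at 44 mm).
- coplin_jar: glass staining jar with violet contents, 64 mm across, 86 mm high; origin under its centre; to be left alone
- oil_bottle: small amber bottle with black cap, 34 mm across, 70 mm high; origin under its centre; to be left alone
- beaker: small glass beaker, 46 mm across, 58 mm high; origin under its centre; to be left alone
- specimen_jar: translucent jar with white lid, 43 mm across, 48 mm high; origin under its centre; to be left alone
Not all that is in view belongs to the job. What is shaped like the part that bears tray_center but red is not meant.

How it is judged:
By the outcome, as a careful person would: the job done as asked, in the order asked, and still so for the second after the job is handed in, with the robot touching nothing.
It also fails if it takes over 72 s, if anything falls off the work surface, if the arm or the gripper's body presses on something with over 40 N, if the wrist force passes 120 N, or if a joint passes its speed limit or range.

ROBOT

A 6-joint arm with a two-finger parallel gripper is mounted at the origin on a cart in front of the work surface, level with it; the furniture and walls round the work are solid. World frame = base frame: x ahead of the robot, y to its left, z up, the work surface at z = 0. Lengths are in m, angles in rad, forces in N, time in s.
With the tool pointing down it reaches from about 0.35 to 0.8 m from the base axis. Payload 7.3 kg.
Tool frame: the origin (TCP) lies between the finger pads; the fingertips stand 17 mm ahead of it and the grasp point (between the pads) lies 2 mm behind it; z points along the fingers, y is the line along which they close (so a half turn about z gives the same grasp; the last joint's range is limited). The gripper opens to 85 mm and grips with 20 to 120 N. Pads are 22 mm wide; open, the fingers measure 114 mm over their backs; the gripper's body (76 mm by 85 mm) begins 54 mm behind the grasp point. The pads swing forward as they close: fully open they stand 13 mm farther back than shut.
Start: joints at [-1.425, 0.342, 1.524, -0, 1.275, -0.146], TCP at [0.151, -0.503, 0.248] pointing down, gripper open.
Joint ranges: [-2.53, 2.53], [-0.77, 2.02], [0.04, 2.7], [-1, 4.14], [0.28, 2.66], [-3.11, 3.11]. Speed limits (rad/s): [2.57, 2.57, 3.14, 3.14, 3.14, 3.14].

INTERFACE

Orientations are given as a 3x3 rotation matrix whose columns are the frame's x, y, z axes.
In Python, from station import * gives the robot as it stands.
- The arm moves only by the tool move_arm, never from a script. Its argument "targets" is a list of rows, each a list of 4 numbers: the shift along the tool's x, y, z in m, then the turn about the tool's z in degrees. A call has 1 to 10 rows; each row shifts and turns the commanded pose from where the row before left it, along the tool's axes as they then stand; what a row does not reach is not made up. A row lasts 1/10 s, in which the tool goes at most 50 mm and 8.59 degrees, less where a joint would pass 70% of its speed; a pose out of reach is approached as far as the arm can. A call with a gripper value outside its range is refused whole. "fingers" is the closure in counts, from 0 (fully open) to 255 (shut), set as the call begins (left out, the last holds). The fingers move at their own pace and stop on an object; "squeeze" is the grip in N (left out, the last holds). Time passes only in rows, so rows that do not move let the fingers close. It gives the time, the measured TCP pose, the force, the opening and the grip force at its end, in the units of the state.
- get_state(): the state, without advancing time (a new reading comes with each control period).
- read_camera(name): name is "scene" or "top" or "wrist"; returns a dict with "color" (400x640x3 uint8, red, green, blue), "intrinsics" (3x3 intrinsics, pixels), "cam_to_world" (4x4, takes a point from camera to world coordinates). Camera axes: x right, y up, looking along -z (the intrinsics and any distortion apply to the point x, -y, -z); pixel columns grow to the right and rows downward; lengths in m; the calibration is good to about 2 mm. A picture is of the moment at which its call begins. There is no depth.
- sign_off(): hands the job in; it is judged then, once.
The state is a dict: "time": time; "joints": joint angles; "qvel": joint speeds; "effort": joint torques, N m; "position": TCP position; "orientation": TCP orientation; "contact_force": force on the tool from outside, world axes, zero at the start; "torque": the same for the moment, N m; "grip_width": finger opening in m; "grip_force": force on a finger pad.
Only numpy, scipy, OpenCV 4.12 (cv2) and the standard library are available. Lean on these libraries where they do the work, as an engineer would, in place of code of your own. Each camera call takes 0.05 s, during which the arm holds its last target. There are 200 camera calls.

## Working session

There is one attempt and no reset: what is moved stays moved. The work goes in short steps, Python scripts to look and compute and a tool call to move; the robot and the scene stay as the last step left them, time stands still between calls to the robot, and variables do not carry over. Pictures are saved under pics/ and viewed, at most 10 in all, crops included, and the job is handed in when it is done.

Besides the shell and the picture viewer there is one more tool, called after "Emit:" by a JSON object that holds its "name" and its "arguments". move_arm: Moves the arm, as the interface text tells. Its arguments: {"type":"object","properties":{"targets":{"type":"array","items":{"type":"array","items":{"type":"number"}}},"fingers":{"type":"number"},"squeeze":{"type":"number"}},"required":["targets"]}

```bash
mkdir -p pics; ls
cat > h.py <<'E'
from station import *
import numpy as np, cv2
def snap(n,f):
    d=read_camera(n); cv2.imwrite('pics/'+f,d['color'][:,:,::-1]); np.savez('pics/'+f+'.npz',K=d['intrinsics'],T=d['cam_to_world']); return d
def pix2w(f,u,v,z):
    d=np.load('pics/'+f+'.npz'); K,T=d['K'],d['T']
    r=np.linalg.inv(K)@[u,v,1]; r=T[:3,:3]@[r[0],-r[1],-r[2]]; o=T[:3,3]
    return o+r*(z-o[2])/r[2]
def w2pix(f,p):
    d=np.load('pics/'+f+'.npz'); K,T=d['K'],d['T']
    c=T[:3,:3].T@(np.array(p)-T[:3,3]); q=K@[c[0],-c[1],-c[2]]; return q[:2]/q[2]
E
python3 - <<'E'
from h import *
d=snap('top','t1.png');e=snap('scene','s1.png')
for x in(d,e):print(x['intrinsics'],x['cam_to_world'],[k for k in x])
print(get_state())
E
```

```text
pics
[[401.02657237   0.         319.19983006]
 [  0.         401.02657237 208.49014836]
 [  0.           0.           1.        ]] [[ 0.00688667  0.98933628 -0.1454864   0.29621597]
 [-0.9998401   0.00441136 -0.01732983  0.05939384]
 [-0.01650323  0.14558248  0.98920846  1.26532655]
 [ 0.          0.          0.          1.        ]] ['color', 'intrinsics', 'cam_to_world']
[[491.63529079   0.         327.70131951]
 [  0.         491.63529079 195.44848045]
 [  0.           0.           1.        ]] [[ 0.82029132  0.3169878  -0.47606816 -0.25380432]
 [-0.57187277  0.46788339 -0.67382985 -0.98686041]
 [ 0.00914854  0.8249872   0.56507737  0.93154678]
 [ 0.          0.          0.          1.        ]] ['color', 'intrinsics', 'cam_to_world']
{'time': 0.1, 'joints': array([-1.42503326e+00,  3.42644686e-01,  1.52491706e+00, -2.26515844e-06,
        1.27539911e+00, -1.45967546e-01]), 'qvel': array([-0.0002327 , -0.0006576 , -0.00045952,  0.00196506,  0.00066789,
       -0.00107281]), 'effort': array([ 2.01200841e-03, -4.34447658e+01, -2.46491754e+01, -1.92436260e-04,
        4.67647420e-03, -1.21527620e-05]), 'position': array([ 0.1509836 , -0.50247434,  0.24770132]), 'orientation': array([[ 9.57747398e-01,  2.87610640e-01, -2.00871891e-04],
       [ 2.87610643e-01, -9.57746462e-01,  1.35337782e-03],
       [ 1.96861519e-04, -1.35396698e-03, -9.99999064e-01]]), 'contact_force': array([-0.10072612, -0.28827591,  0.08783898]), 'torque': array([-0.01550283, -0.03284135, -0.04094405]), 'grip_force': 0.0, 'grip_width': 0.08526239250199162}
```

View pics/t1.png

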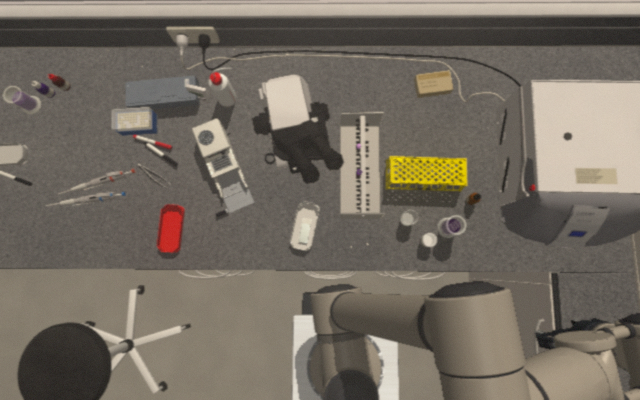

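View pics/s1.png

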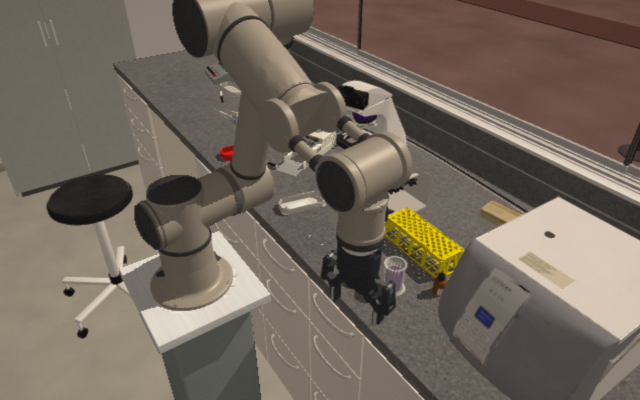

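The top view shows a steel tray at about (305,228), with a red decoy of the same shape at (171,230). The white dryer is around (210,140) with its grey ramp at (237,196). The steel tray fits the description, and I'll confirm it in an enlarged crop.

Run:
```python
from h import *
im=cv2.imread('pics/t1.png')[110:260,150:350]
cv2.imwrite('pics/c1.png',cv2.resize(im,None,fx=4,fy=4,interpolation=cv2.INTER_CUBIC))
f='t1.png'
for p in [(305,228,.02),(238,196,.005),(171,230,.02),(210,138,.05)]: print(p,pix2w(f,*p))
```

```text
(305, 228, 0.02) [0.41767303 0.12507823 0.02      ]
(238, 196, 0.005) [0.52084702 0.34183061 0.005     ]
(171, 230, 0.02) [0.40916725 0.54523098 0.02      ]
(210, 138, 0.05) [0.69854055 0.42731791 0.05      ]
```

View pics/c1.png

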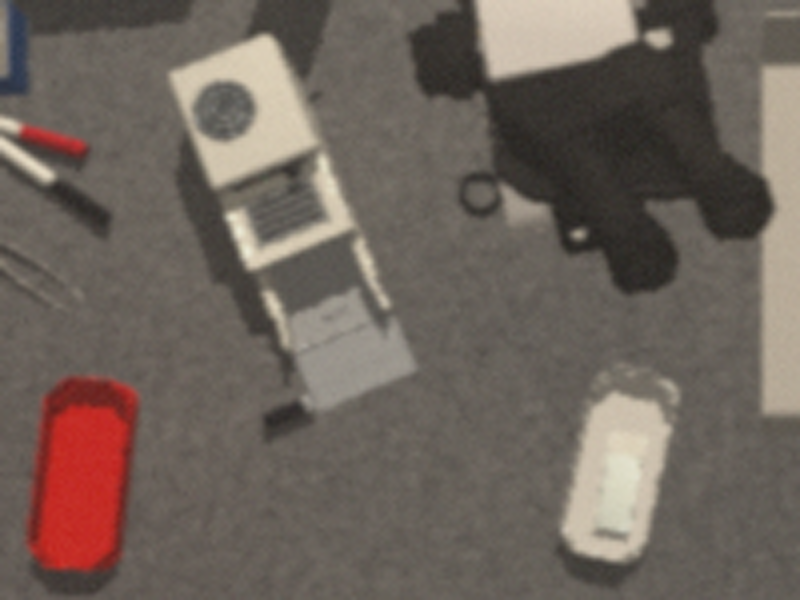

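The crop confirms the steel tray with slides at crop (618,470). The red one at (85,475) is the decoy. The ramp is at (355,365) and the black pull at (287,418). Next I'll work out positions.

Run:
```python
from h import *
f='t1.png'
P=lambda u,v,z: pix2w(f,150+u/4,110+v/4,z)
for n,a in dict(footL=(311,412,0),footR=(416,370,0),hoodL=(256,268,.051),hoodR=(354,231,.051),rearL=(171,73,.071),rearR=(272,35,.071),midL=(220,186,.071),midR=(320,148,.071),pullEnd=(265,430,.01),pullMid=(287,418,.01),wallL=(287,350,.029),wallR=(391,308,.029)).items(): print(n,P(*a).round(4))
# tray: rim octagon
print('tray near ends', [P(*a).round(4) for a in [(570,552,.022),(625,563,.022),(678,375,.022),(600,370,.022),(565,520,.022),(645,540,.022),(672,405,.022)]])
R=get_state()['orientation']
```

```text
footL [0.4664 0.3738 0.    ]
footR [0.5008 0.2907 0.    ]
hoodL [0.5724 0.4086 0.051 ]
hoodR [0.6021 0.3332 0.051 ]
rearL [0.7231 0.4765 0.071 ]
rearR [0.7541 0.3987 0.071 ]
midL [0.6324 0.4337 0.071 ]
midR [0.6628 0.3575 0.071 ]
pullEnd [0.4505 0.4073 0.01  ]
pullMid [0.4602 0.3902 0.01  ]
wallL [0.5116 0.3875 0.029 ]
wallR [0.5455 0.3067 0.029 ]
tray near ends [array([0.3552, 0.1629, 0.022 ]), array([0.347 , 0.1203, 0.022 ]), array([0.4941, 0.0803, 0.022 ]), array([0.4978, 0.1417, 0.022 ]), array([0.3799, 0.1672, 0.022 ]), array([0.3648, 0.105 , 0.022 ]), array([0.4703, 0.0849, 0.022 ])]
```

Emit:
{"name": "move_arm", "arguments": {"targets": [[0.041, -0.0206, 0, 0], [0.041, -0.0206, 0, 0], [0.041, -0.0206, 0, 0], [0.041, -0.0206, 0, 0], [0.041, -0.0206, 0, 0], [0.041, -0.0206, 0, 0], [0.041, -0.0206, 0, 0], [0.041, -0.0206, 0, 0]]}}

```text
time: 0.9
position: [0.4188, -0.249, 0.2481]
orientation: [[0.958, 0.288, -0.0], [0.288, -0.958, 0.0], [-0.0, -0.0, -1.0]]
contact_force: [-0.1, -0.7, -0.5]
grip_width: 0.0854
grip_force: 0.0
```

Emit:
{"name": "move_arm", "arguments": {"targets": [[0.0135, -0.045, 0, 0], [0.0135, -0.045, 0, 0], [0.0135, -0.045, 0, 0], [0.0135, -0.045, 0, 0], [0.0135, -0.045, 0, 0], [0.0135, -0.045, 0, 0], [0.0135, -0.045, 0, 0], [0.0135, -0.045, 0, 0], [0, 0, 0, 0]]}}

```text
time: 1.8
position: [0.4167, 0.13, 0.2481]
orientation: [[0.956, 0.294, -0.001], [0.294, -0.956, 0.001], [-0.0, -0.002, -1.0]]
contact_force: [0.8, -0.4, -0.3]
grip_width: 0.0854
grip_force: 0.0
```

Emit:
{"name": "move_arm", "arguments": {"targets": [[0, 0, 0, 7], [0, 0, 0, 7], [0, 0, 0, 7], [0, 0, 0, 6.7], [0, 0, 0, 0], [0, 0, 0, 0]]}}

```text
time: 2.4
position: [0.4176, 0.1248, 0.2481]
orientation: [[0.982, -0.188, -0.0], [-0.188, -0.982, -0.0], [-0.0, 0.0, -1.0]]
contact_force: [0.4, -0.0, -0.2]
grip_width: 0.0854
grip_force: 0.0
```

Run:
```python
from h import *
snap('wrist','w1.png'); s=get_state(); print(s['position'],s['orientation'],s['joints'],s['contact_force'],s['time'])
```

```text
[0.41760954 0.1248949  0.24812994] [[ 9.82136899e-01 -1.88167448e-01 -3.50250656e-04]
 [-1.88167525e-01 -9.82136926e-01 -2.01174066e-04]
 [-3.06139692e-04  2.63486272e-04 -9.99999918e-01]] [ 1.14529361e-01  1.78624796e-01  1.74973397e+00 -1.70597450e-04
  1.21360483e+00  1.87468134e+00] [-0.55956212 -0.24811221  0.33119131] 2.45
```

View pics/w1.png

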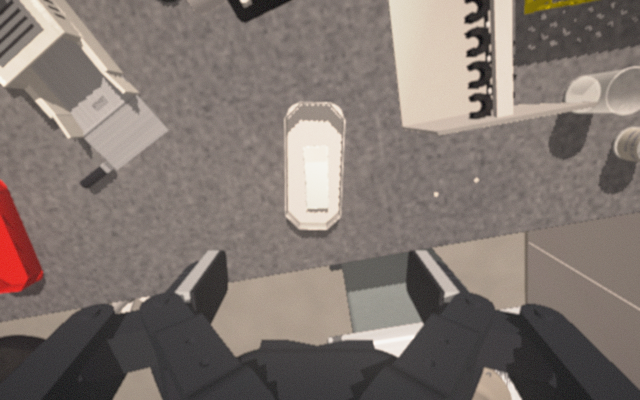

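The wrist view shows the tray centred at about (315,165), nearly aligned with the tool. The ramp foot corners are at (167,130) and (116,170), and the pull is at (97,176).

Run:
```python
from h import *
f='w1.png'
Q={k:pix2w(f,*a)for k,a in dict(footR=(167,130,0),footL=(116,170,0),pull=(97,176,.012),wallL=(71,137,.029),wallR=(136,96,.029),
 l1=(286,125,.022),l2=(285,210,.022),r1=(346,125,.022),r2=(342,210,.022),f1=(300,103,.022),f2=(330,103,.022),n1=(302,229,.022),n2=(326,229,.022),s1=(305,147,.014),s2=(327,147,.014),s3=(306,209,.014),s4=(327,209,.014)).items()}
for k,v in Q.items(): print(k,v.round(4))
m=lambda *k:sum(Q[i] for i in k)/len(k)
print('c',m('l1','l2','r1','r2'),m('f1','f2','n1','n2'))
d=m('f1','f2')-m('n1','n2');print(np.linalg.norm(d),np.degrees(np.arctan2(d[1],d[0])))
d=m('l1','r1')-m('l2','r2');print(np.degrees(np.arctan2(d[1],d[0])),np.linalg.norm(m('l1','l2')-m('r1','r2')))
for z in(.022,0): print('tool point',w2pix(f,[.4176,.1249,z]))
```

```text
footR [0.501  0.2921 0.    ]
footL [0.4665 0.3702 0.    ]
pull [0.4644 0.3872 0.012 ]
wallL [0.5126 0.3857 0.029 ]
wallR [0.5401 0.2994 0.029 ]
l1 [0.4801 0.1481 0.022 ]
l2 [0.3823 0.171  0.022 ]
r1 [0.4675 0.0818 0.022 ]
r2 [0.3693 0.1028 0.022 ]
f1 [0.5003 0.1279 0.022 ]
f2 [0.494  0.0954 0.022 ]
n1 [0.3542 0.1556 0.022 ]
n2 [0.3486 0.1264 0.022 ]
s1 [0.4514 0.1325 0.014 ]
s2 [0.4465 0.1071 0.014 ]
s3 [0.3763 0.1464 0.014 ]
s4 [0.3714 0.1207 0.014 ]
c [0.42479177 0.12593136 0.022     ] [0.42427498 0.12630521 0.022     ]
0.14870098200313028 -11.393327242531466
-12.599402076901967 0.06846275579056532
tool point [316.71822751 174.94107231]
tool point [316.72208735 171.53557471]
```

Emit:
{"name": "move_arm", "arguments": {"targets": [[0.0063, -0.0026, 0.0, 1.2], [0, 0, 0.045, 0], [0, 0, 0.045, 0], [0, 0, 0.045, 0], [0, 0, 0.04, 0], [0, 0, 0.025, 0], [0, 0, 0.015, 0], [0, 0, 0.005, 0], [0, 0, 0, 0]]}}

```text
time: 3.35
position: [0.4245, 0.1265, 0.0278]
orientation: [[0.978, -0.211, -0.001], [-0.211, -0.978, -0.0], [-0.001, 0.0, -1.0]]
contact_force: [0.2, -0.2, -0.2]
grip_width: 0.0856
grip_force: 0.0
```

Emit:
{"name": "move_arm", "arguments": {"targets": [[0, 0, 0.003, 0], [0, 0, 0.002, 0], [0, 0, 0.0, 0], [0, 0, 0, 0], [0, 0, 0, 0], [0, 0, 0, 0]], "fingers": 70, "squeeze": 20}}

```text
time: 3.95
position: [0.4255, 0.1267, 0.025]
orientation: [[0.978, -0.211, 0.004], [-0.211, -0.978, 0.0], [0.003, -0.001, -1.0]]
contact_force: [-1.4, -1.2, 10.0]
grip_width: 0.0681
grip_force: 20.2
```

Emit:
{"name": "move_arm", "arguments": {"targets": [[0, 0, 0, 0], [0, 0, 0, 0], [0, 0, -0.0045, 0], [0, 0, 0, 0]], "fingers": 40}}

```text
time: 4.35
position: [0.4247, 0.1266, 0.0283]
orientation: [[0.977, -0.211, 0.001], [-0.211, -0.977, 0.0], [0.001, -0.0, -1.0]]
contact_force: [-0.1, 0.1, 0.0]
grip_width: 0.072
grip_force: 0.0
```

Emit:
{"name": "move_arm", "arguments": {"targets": [[0, 0, 0, 0], [0, 0, 0, 0], [0, 0, 0, 0], [0, 0, 0, 0], [0, 0, 0, 0]], "fingers": 75}}

```text
time: 4.85
position: [0.4247, 0.1267, 0.0283]
orientation: [[0.977, -0.211, 0.001], [-0.211, -0.977, 0.0], [0.001, -0.0, -1.0]]
contact_force: [-1.1, -0.1, 8.5]
grip_width: 0.0687
grip_force: 20.6
```

Emit:
{"name": "move_arm", "arguments": {"targets": [[-0.001, -0.004, -0.001, 0], [-0.0025, -0.008, 0, 0], [-0.0035, -0.011, 0, 0], [-0.0035, -0.011, 0, 0], [-0.0035, -0.011, 0, 0], [-0.0035, -0.011, 0, 0], [-0.0035, -0.011, 0, 0], [-0.0035, -0.011, 0, 0], [-0.0035, -0.011, 0, 0], [-0.0035, -0.011, 0, 0]]}}

```text
time: 5.85
position: [0.4145, 0.2319, 0.0287]
orientation: [[0.978, -0.211, -0.0], [-0.211, -0.978, -0.0], [-0.0, 0.0, -1.0]]
contact_force: [0.3, 1.1, -1.9]
grip_width: 0.068
grip_force: 23.5
```

Emit:
{"name": "move_arm", "arguments": {"targets": [[-0.0035, -0.011, 0, 0], [-0.0035, -0.011, 0, 0], [-0.0035, -0.011, 0, 0], [-0.0035, -0.011, 0, 0], [-0.004, -0.011, 0, 0], [-0.0015, -0.008, 0, 0], [-0.001, -0.004, 0, 0], [0, 0, 0, 0]]}}

```text
time: 6.65
position: [0.4087, 0.3012, 0.0287]
orientation: [[0.978, -0.21, 0.0], [-0.21, -0.978, -0.0], [0.0, 0.0, -1.0]]
contact_force: [-0.7, -0.9, -2.0]
grip_width: 0.068
grip_force: 23.5
```

Emit:
{"name": "move_arm", "arguments": {"targets": [[0, 0, 0, -2], [0, 0, 0, -4], [0, 0, 0, -5], [0, 0, 0, -5], [0, 0, 0, -5], [0, 0, 0, -5], [0, 0, 0, -4.5], [0, 0, 0, -3], [0, 0, 0, -1], [0, 0, 0, 0]]}}

```text
time: 7.65
position: [0.4088, 0.3004, 0.0287]
orientation: [[0.925, 0.379, -0.0], [0.379, -0.925, -0.0], [-0.0, 0.0, -1.0]]
contact_force: [0.4, -0.2, -2.6]
grip_width: 0.0677
grip_force: 23.5
```

Run:
```python
from h import *
snap('wrist','w2.png'); snap('top','t2.png'); s=get_state(); print(s['position'],s['orientation'],s['joints'],s['contact_force'],s['time'])
```

```text
[0.40876519 0.30056293 0.02873287] [[ 9.25584795e-01  3.78540318e-01 -1.25154400e-04]
 [ 3.78540291e-01 -9.25584793e-01 -1.95466312e-04]
 [-1.89832889e-04  1.33544663e-04 -9.99999973e-01]] [ 4.82936573e-01  5.99540915e-01  1.81990207e+00 -1.73927674e-04
  7.22351292e-01  1.66564466e+00] [ 0.37646124  0.38193982 -3.08386076] 7.75
```

View pics/w2.png

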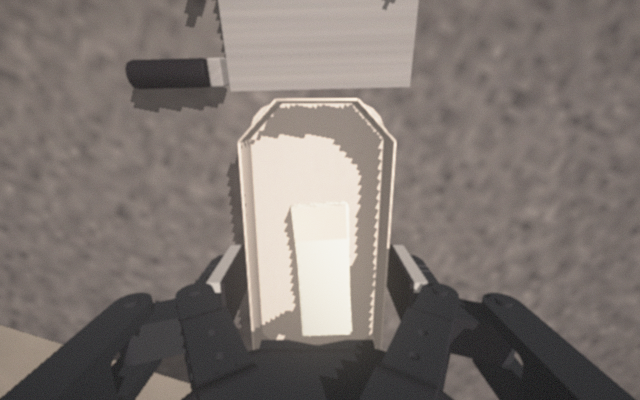

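The tray faces the ramp: its end flat spans (275..358, 99), and the ramp's lower edge runs from (228,91) to (411,87). I'll check lateral and angular error numerically.

Run:
```python
from h import *
f='w2.png'; s=get_state();o=s['position'];R=s['orientation']
for n,a in dict(footL=(228,91,0),footR=(411,87,0),rL=(218,2,.006),rR=(417,2,.006),tl=(240,145,.022),tr=(396,145,.022),tl2=(248,230,.022),tr2=(389,230,.022),fl=(276,99,.022),fr=(358,99,.022),pull=(170,73,.012),pe=(130,73,.012),pi=(212,73,.012)).items():
    w=pix2w(f,*a); print(n,w.round(4),'tool',(R.T@(w-o))[:2].round(4))
```

```text
footL [0.4661 0.3705 0.    ] tool [ 0.0796 -0.043 ]
footR [0.5008 0.2905 0.    ] tool [0.0814 0.0442]
rL [0.4989 0.3836 0.006 ] tool [ 0.1149 -0.0428]
rR [0.531  0.3052 0.006 ] tool [0.1149 0.042 ]
tl [0.4481 0.3529 0.022 ] tool [ 0.0562 -0.0336]
tr [0.4735 0.291  0.022 ] tool [0.0563 0.0333]
tl2 [0.4124 0.3372 0.022 ] tool [ 0.0173 -0.0326]
tr2 [0.4372 0.2767 0.022 ] tool [0.0173 0.0329]
fl [0.4715 0.3451 0.022 ] tool [ 0.075  -0.0174]
fr [0.4843 0.3138 0.022 ] tool [0.075  0.0163]
pull [0.4641 0.3926 0.012 ] tool [ 0.0861 -0.0643]
pe [0.4576 0.4087 0.012 ] tool [ 0.0861 -0.0816]
pi [0.471  0.3758 0.012 ] tool [ 0.0861 -0.0461]
```

Emit:
{"name": "move_arm", "arguments": {"targets": [[0, 0, 0.001, 0], [0, 0, 0, 0]]}}

```text
time: 7.95
position: [0.4089, 0.3007, 0.0284]
orientation: [[0.925, 0.379, 0.0], [0.379, -0.925, -0.0], [0.0, 0.0, -1.0]]
contact_force: [-1.8, -2.3, 4.4]
grip_width: 0.0682
grip_force: 24.3
```

Alignment is within 1 mm and 1°. I'll let go, move behind the tray, close the fingers, and push from the end.

Emit:
{"name": "move_arm", "arguments": {"targets": [[0, 0, 0, 0], [0, 0, 0, 0], [0, 0, 0, 0]], "fingers": 20}}

```text
time: 8.25
position: [0.4089, 0.3009, 0.0278]
orientation: [[0.925, 0.38, 0.0], [0.38, -0.925, 0.0], [0.0, 0.0, -1.0]]
contact_force: [-0.2, -0.1, -0.8]
grip_width: 0.0787
grip_force: 0.0
```

Emit:
{"name": "move_arm", "arguments": {"targets": [[0, 0, -0.02, 0], [0, 0, -0.03, 0], [-0.03, 0, -0.01, 0], [-0.034, 0, 0, 0], [-0.032, 0, 0, 0], [0, 0, 0, 0], [0, 0, 0, 0], [0, 0, 0, 0]], "fingers": 255}}

```text
time: 9.05
position: [0.3213, 0.2649, 0.088]
orientation: [[0.925, 0.38, 0.002], [0.38, -0.925, 0.001], [0.002, -0.0, -1.0]]
contact_force: [0.0, 1.0, -0.7]
grip_width: 0.0006
grip_force: 0.0
```

Emit:
{"name": "move_arm", "arguments": {"targets": [[0, 0, 0.03, 0], [0, 0, 0.015, 0], [0, 0, 0.008, 0], [0, 0, 0.0, 0]]}}

```text
time: 9.45
position: [0.3202, 0.2643, 0.0339]
orientation: [[0.925, 0.379, -0.001], [0.379, -0.925, -0.001], [-0.002, 0.0, -1.0]]
contact_force: [-0.1, 0.8, 0.6]
grip_width: -0.0
grip_force: 0.0
```

Emit:
{"name": "move_arm", "arguments": {"targets": [[0, 0, 0.005, 0], [0, 0, 0, 0], [0, 0, 0, 0]]}}

```text
time: 9.75
position: [0.3202, 0.2645, 0.0301]
orientation: [[0.925, 0.38, 0.001], [0.38, -0.925, 0.0], [0.001, -0.0, -1.0]]
contact_force: [0.1, 0.2, -0.1]
grip_width: 0.0003
grip_force: 0.0
```

Run:
```python
from h import *
snap('wrist','w3.png'); s=get_state(); print(s['position'],s['contact_force'],s['time'])
T=np.load('pics/w3.png.npz')['T']; print(s['orientation'].T@(T[:3,3]-s['position']))
```

```text
[0.32023495 0.26448957 0.03017573] [ 0.00816805 -0.00087537 -0.13827109] 9.8
[ 0.06891769 -0.00073836 -0.12432902]
```

View pics/w3.png

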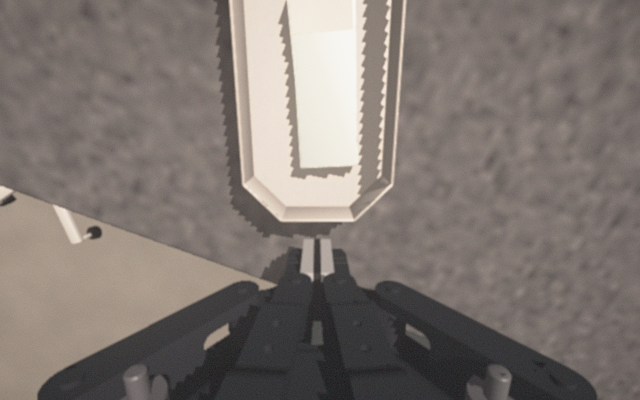

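The tray sits undisturbed ahead of the closed fingers: its near flat is at (282..355, 220) and the fingertips are at (303..332, 238). Now I push.

Emit:
{"name": "move_arm", "arguments": {"targets": [[0.002, 0, 0.0015, 0], [0.003, 0, 0, 0], [0.004, 0, 0, 0], [0.004, 0, 0, 0], [0.005, 0, 0, 0], [0.005, 0, 0, 0], [0.005, 0, 0, 0], [0.005, 0, 0, 0], [0.005, 0, 0, 0], [0.005, 0, 0, 0]]}}

```text
time: 10.8
position: [0.3601, 0.2808, 0.0282]
orientation: [[0.925, 0.38, -0.0], [0.38, -0.925, -0.0], [-0.0, 0.0, -1.0]]
contact_force: [-1.5, -0.6, -1.7]
grip_width: -0.0001
grip_force: 0.8
```

Emit:
{"name": "move_arm", "arguments": {"targets": [[0.006, 0, 0, 0], [0.006, 0, 0, 0], [0.006, 0, 0, 0], [0.006, 0, 0, 0], [0.006, 0, 0, 0], [0.006, 0, 0, 0], [0.006, 0, 0, 0], [0.006, 0, 0, 0], [0.006, 0, 0, 0], [0.004, 0, 0, 0]]}}

```text
time: 11.8
position: [0.414, 0.3029, 0.0283]
orientation: [[0.925, 0.38, 0.0], [0.38, -0.925, 0.0], [0.0, 0.0, -1.0]]
contact_force: [-1.2, 0.3, -0.2]
grip_width: 0.0001
grip_force: 0.8
```

Run:
```python
from h import *
snap('wrist','w4.png'); s=get_state(); print(s['position'],s['contact_force'],s['time'])
```

```text
[0.41452549 0.30309532 0.02834693] [-0.09422718  0.27894097  0.49080081] 11.85
```

View pics/w4.png

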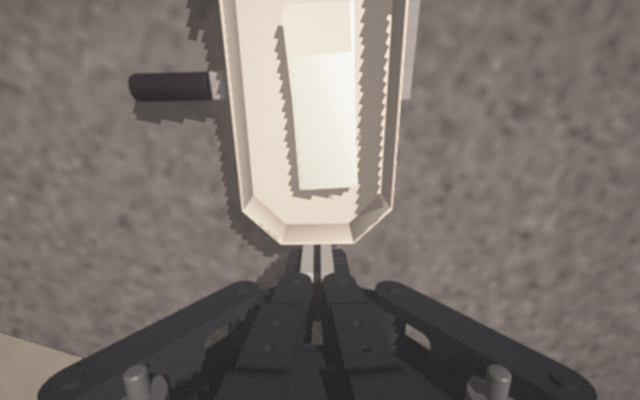

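The tray is straight, with the near flat against the fingertips at (283..355, 243). Carry on.

Emit:
{"name": "move_arm", "arguments": {"targets": [[0.003, 0, 0, 0], [0.005, 0, 0, 0], [0.005, 0, 0, 0], [0.005, 0, 0, 0], [0.005, 0, 0, 0], [0.005, 0, 0, 0], [0.005, 0, 0, 0], [0.005, 0, 0, 0], [0.005, 0, 0, 0], [0.004, 0, 0, 0]]}}

```text
time: 12.85
position: [0.4572, 0.3207, 0.0282]
orientation: [[0.925, 0.38, -0.0], [0.38, -0.925, -0.0], [-0.0, 0.0, -1.0]]
contact_force: [-2.2, -1.2, 0.5]
grip_width: -0.0
grip_force: 1.5
```

Emit:
{"name": "move_arm", "arguments": {"targets": [[0.004, 0, 0, 0], [0.004, 0, 0, 0], [0.004, 0, 0, 0], [0.004, 0, 0, 0], [0.004, 0, 0, 0], [0.004, 0, 0, 0], [0.004, 0, 0, 0], [0.004, 0, 0, 0], [0.003, 0, 0, 0], [0.003, 0, 0, 0]]}}

```text
time: 13.85
position: [0.4924, 0.3351, 0.0281]
orientation: [[0.925, 0.38, 0.0], [0.38, -0.925, -0.0], [0.0, 0.0, -1.0]]
contact_force: [-1.2, -0.4, -0.8]
grip_width: 0.0003
grip_force: 0.7
```

Run:
```python
from h import *
snap('wrist','w5.png'); s=get_state(); print(s['position'],s['contact_force'],s['time'])
```

```text
[0.49287606 0.33523044 0.02819367] [ 0.52835858  0.05359269 -0.991859  ] 13.9
```

View pics/w5.png

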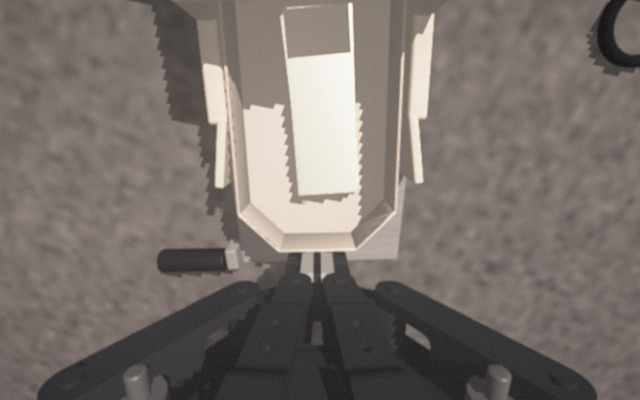

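The tray is in the channel and centred between the walls, with its near end at (285..358, 248). Now the spring stage, gently.

Emit:
{"name": "move_arm", "arguments": {"targets": [[0.002, 0, 0, 0], [0.002, 0, 0, 0], [0.002, 0, 0, 0], [0.002, 0, 0, 0], [0.002, 0, 0, 0], [0.002, 0, 0, 0], [0.002, 0, 0, 0], [0.002, 0, 0, 0], [0.002, 0, 0, 0], [0.002, 0, 0, 0]]}}

```text
time: 14.9
position: [0.5098, 0.3422, 0.0281]
orientation: [[0.925, 0.38, -0.002], [0.38, -0.925, -0.001], [-0.002, 0.0, -1.0]]
contact_force: [-7.9, -3.9, 4.2]
grip_width: -0.0
grip_force: 4.2
```

Emit:
{"name": "move_arm", "arguments": {"targets": [[0.002, 0, 0, 0], [0.002, 0, 0, 0], [0.002, 0, 0, 0], [0.002, 0, 0, 0], [0.002, 0, 0, 0]]}}

```text
time: 15.4
position: [0.5171, 0.3453, 0.0279]
orientation: [[0.925, 0.38, -0.006], [0.38, -0.925, -0.003], [-0.007, 0.001, -1.0]]
contact_force: [-9.6, -4.9, 5.7]
grip_width: -0.0
grip_force: 5.6
```

Emit:
{"name": "move_arm", "arguments": {"targets": [[0.002, 0, 0, 0], [0.002, 0, 0, 0], [0.002, 0, 0, 0], [0.002, 0, 0, 0], [0.001, 0, 0, 0]]}}

```text
time: 15.9
position: [0.5255, 0.3486, 0.027]
orientation: [[0.925, 0.38, -0.007], [0.38, -0.925, -0.003], [-0.007, 0.001, -1.0]]
contact_force: [-8.0, -3.7, -0.1]
grip_width: -0.0001
grip_force: 4.3
```

Emit:
{"name": "move_arm", "arguments": {"targets": [[0.0015, 0, 0, 0], [0.0015, 0, 0, 0], [0.0015, 0, 0, 0], [0.0015, 0, 0, 0]]}}

```text
time: 16.3
position: [0.5305, 0.3507, 0.0268]
orientation: [[0.925, 0.38, -0.008], [0.38, -0.925, -0.004], [-0.009, 0.001, -1.0]]
contact_force: [-8.6, -5.2, -0.7]
grip_width: 0.0001
grip_force: 5.0
```

Emit:
{"name": "move_arm", "arguments": {"targets": [[0.0015, 0, 0, 0], [0.0015, 0, 0, 0], [0.0015, 0, 0, 0]]}}

```text
time: 16.6
position: [0.5345, 0.3523, 0.0267]
orientation: [[0.925, 0.38, -0.008], [0.38, -0.925, -0.004], [-0.009, 0.001, -1.0]]
contact_force: [-9.3, -4.7, -0.1]
grip_width: 0.0001
grip_force: 5.3
```

Emit:
{"name": "move_arm", "arguments": {"targets": [[0.001, 0, 0, 0], [0.001, 0, 0, 0], [0.001, 0, 0, 0]]}}

```text
time: 16.9
position: [0.5372, 0.3534, 0.0267]
orientation: [[0.925, 0.38, -0.008], [0.38, -0.925, -0.004], [-0.009, 0.001, -1.0]]
contact_force: [-10.2, -4.7, 1.1]
grip_width: 0.0002
grip_force: 5.4
```

Emit:
{"name": "move_arm", "arguments": {"targets": [[0.001, 0, 0, 0], [0.001, 0, 0, 0], [0.001, 0, 0, 0]]}}

```text
time: 17.2
position: [0.5399, 0.3546, 0.0266]
orientation: [[0.925, 0.38, -0.009], [0.38, -0.925, -0.004], [-0.01, 0.001, -1.0]]
contact_force: [-9.9, -4.9, -0.2]
grip_width: 0.0004
grip_force: 5.5
```

Emit:
{"name": "move_arm", "arguments": {"targets": [[0.001, 0, 0, 0], [0.001, 0, 0, 0]]}}

```text
time: 17.4
position: [0.5416, 0.3552, 0.0264]
orientation: [[0.925, 0.38, -0.009], [0.38, -0.925, -0.005], [-0.01, 0.001, -1.0]]
contact_force: [-10.0, -4.7, -1.8]
grip_width: -0.0
grip_force: 5.5
```

Emit:
{"name": "move_arm", "arguments": {"targets": [[0.001, 0, 0, 0], [0.001, 0, 0, 0]]}}

```text
time: 17.6
position: [0.5433, 0.356, 0.0263]
orientation: [[0.925, 0.38, -0.009], [0.38, -0.925, -0.005], [-0.01, 0.001, -1.0]]
contact_force: [-10.4, -4.5, -0.3]
grip_width: -0.0002
grip_force: 5.6
```

Emit:
{"name": "move_arm", "arguments": {"targets": [[0.001, 0, -0.001, 0], [0.001, 0, 0, 0]]}}

```text
time: 17.8
position: [0.5452, 0.3568, 0.0274]
orientation: [[0.925, 0.38, -0.009], [0.38, -0.925, -0.005], [-0.01, 0.001, -1.0]]
contact_force: [-10.5, -4.6, -1.4]
grip_width: 0.0
grip_force: 5.5
```

Emit:
{"name": "move_arm", "arguments": {"targets": [[0.001, 0, 0, 0], [0.001, 0, 0, 0]]}}

```text
time: 18.0
position: [0.5456, 0.3569, 0.0267]
orientation: [[0.925, 0.38, -0.013], [0.38, -0.925, -0.006], [-0.014, 0.001, -1.0]]
contact_force: [-15.1, -7.1, -0.6]
grip_width: 0.0003
grip_force: 8.4
```

Emit:
{"name": "move_arm", "arguments": {"targets": [[0.001, 0, 0, 0], [0.001, 0, 0, 0]]}}

```text
time: 18.2
position: [0.5456, 0.3569, 0.0259]
orientation: [[0.925, 0.38, -0.017], [0.38, -0.925, -0.008], [-0.019, 0.001, -1.0]]
contact_force: [-20.7, -9.8, -0.2]
grip_width: -0.0
grip_force: 11.0
```

Hard stop felt at about 23 N. I'll ease back and see whether the catch holds.

Emit:
{"name": "move_arm", "arguments": {"targets": [[-0.002, 0, 0, 0], [-0.002, 0, 0, 0], [-0.001, 0, 0, 0], [-0.001, 0, 0, 0], [-0.001, 0, 0, 0], [-0.001, 0, 0, 0], [-0.001, 0, 0, 0]]}}

```text
time: 18.9
position: [0.5419, 0.3554, 0.0279]
orientation: [[0.925, 0.38, -0.006], [0.38, -0.925, -0.003], [-0.007, 0.001, -1.0]]
contact_force: [-6.2, -2.1, -1.4]
grip_width: -0.0001
grip_force: 3.5
```

Emit:
{"name": "move_arm", "arguments": {"targets": [[-0.002, 0, 0, 0], [-0.003, 0, 0, 0], [-0.003, 0, 0, 0], [-0.003, 0, 0, 0], [-0.003, 0, 0, 0], [-0.003, 0, 0, 0], [-0.003, 0, 0, 0], [0, 0, 0, 0]]}}

```text
time: 19.7
position: [0.5251, 0.3485, 0.0292]
orientation: [[0.925, 0.38, -0.001], [0.38, -0.925, -0.001], [-0.001, 0.0, -1.0]]
contact_force: [-5.3, -3.1, -1.5]
grip_width: -0.0002
grip_force: 2.9
```

Run:
```python
from h import *
d=snap('wrist','w6.png'); s=get_state(); print(s['position'],s['contact_force'],s['time'])
```

```text
[0.52509978 0.34853435 0.02913796] [-5.14299756 -3.77617665 -1.61275643] 19.75
```

View pics/w6.png

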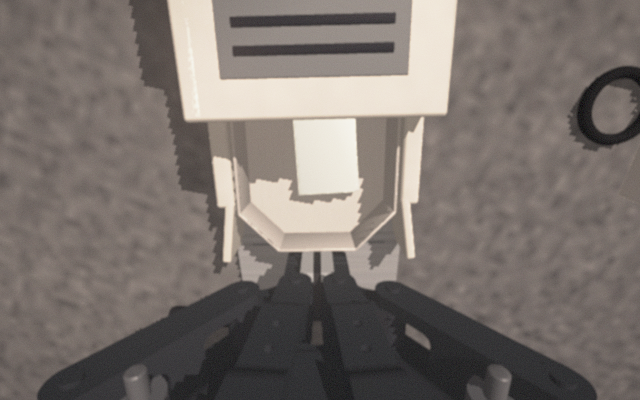

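The tray followed the fingers back (near flat still at the fingertips, 250 px, about 6 N), so the catch did not hold. The low fingertips probably held the catch tongue down. I'll back off until the spring is slack, raise the tips well above the floor, and push again.

Emit:
{"name": "move_arm", "arguments": {"targets": [[-0.003, 0, 0, 0], [-0.003, 0, 0, 0], [-0.003, 0, 0, 0], [-0.003, 0, 0, 0], [-0.003, 0, 0, 0], [-0.003, 0, 0, 0], [-0.003, 0, 0, 0], [-0.003, 0, 0, 0], [-0.003, 0, 0, 0], [0, 0, 0, 0]]}}

```text
time: 20.75
position: [0.5005, 0.3385, 0.0293]
orientation: [[0.925, 0.38, 0.0], [0.38, -0.925, -0.0], [0.0, 0.0, -1.0]]
contact_force: [0.3, -0.2, 0.3]
grip_width: 0.0003
grip_force: 0.0
```

Emit:
{"name": "move_arm", "arguments": {"targets": [[-0.002, 0, 0, 0], [-0.002, 0, 0, 0], [-0.002, 0, 0, 0], [0, 0, 0, 0], [0, 0, -0.004, 0], [0, 0, -0.003, 0], [0, 0, 0, 0]]}}

```text
time: 21.45
position: [0.4957, 0.3365, 0.037]
orientation: [[0.925, 0.38, 0.001], [0.38, -0.925, 0.001], [0.001, -0.0, -1.0]]
contact_force: [0.4, -0.2, 0.5]
grip_width: 0.0001
grip_force: 0.0
```

Run:
```python
from h import *
d=snap('wrist','w7.png'); s=get_state(); print(s['position'],s['contact_force'],s['time'])
for f,v in (('w6.png',250),('w5.png',249)):
    w=pix2w(f,318,v,.027); print(w, (w-np.array([.528,.3487,0]))@[.925,.379,0])
```

```text
[0.49555989 0.3364151  0.03669787] [-0.10136807  0.25273515 -0.52494308] 21.5
[0.5336465  0.35225717 0.027     ] 0.006571181023294631
[0.50188424 0.3391668  0.027     ] -0.02777015505815975
```

View pics/w7.png

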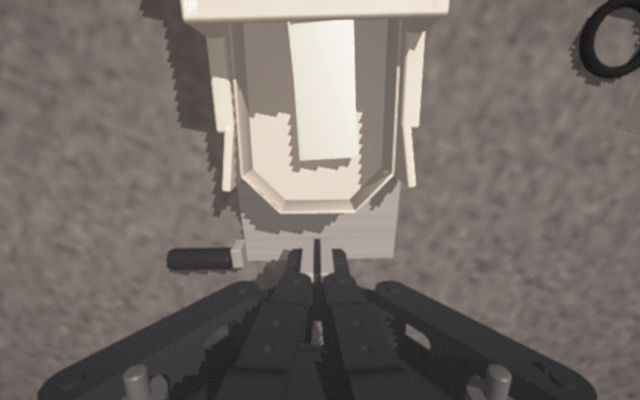

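The tray's near end stays at (285..355, 212), at the slack point of the spring, and the fingertips are now higher. Push again.

Emit:
{"name": "move_arm", "arguments": {"targets": [[0.003, 0, 0, 0], [0.003, 0, 0, 0], [0.003, 0, 0, 0], [0.002, 0, 0, 0], [0.002, 0, 0, 0], [0.002, 0, 0, 0], [0.002, 0, 0, 0], [0.002, 0, 0, 0], [0.002, 0, 0, 0], [0.002, 0, 0, 0]]}}

```text
time: 22.5
position: [0.5135, 0.3439, 0.036]
orientation: [[0.925, 0.38, -0.007], [0.38, -0.925, -0.003], [-0.008, 0.001, -1.0]]
contact_force: [-11.2, -5.4, 7.7]
grip_width: 0.0
grip_force: 5.9
```

Emit:
{"name": "move_arm", "arguments": {"targets": [[0.002, 0, 0, 0], [0.002, 0, 0, 0], [0.002, 0, 0, 0], [0.002, 0, 0, 0], [0.002, 0, 0, 0], [0.002, 0, 0, 0], [0.002, 0, 0, 0], [0.002, 0, 0, 0], [0.002, 0, 0, 0], [0.002, 0, 0, 0]]}}

```text
time: 23.5
position: [0.5312, 0.351, 0.0344]
orientation: [[0.925, 0.38, -0.009], [0.38, -0.925, -0.005], [-0.011, 0.001, -1.0]]
contact_force: [-9.3, -4.6, 0.5]
grip_width: -0.0002
grip_force: 5.3
```

Emit:
{"name": "move_arm", "arguments": {"targets": [[0.002, 0, 0, 0], [0.002, 0, 0, 0], [0.001, 0, 0, 0], [0.001, 0, 0, 0], [0.001, 0, 0, 0]]}}

```text
time: 24.0
position: [0.5375, 0.3536, 0.0343]
orientation: [[0.925, 0.38, -0.01], [0.38, -0.925, -0.005], [-0.011, 0.001, -1.0]]
contact_force: [-10.3, -4.3, 0.8]
grip_width: -0.0002
grip_force: 5.5
```

Emit:
{"name": "move_arm", "arguments": {"targets": [[0.001, 0, 0, 0], [0.001, 0, 0, 0], [0.001, 0, 0, 0], [0.001, 0, 0, 0], [0.001, 0, 0, 0]]}}

```text
time: 24.5
position: [0.5419, 0.3554, 0.034]
orientation: [[0.925, 0.38, -0.011], [0.38, -0.925, -0.005], [-0.012, 0.001, -1.0]]
contact_force: [-9.6, -5.2, -0.3]
grip_width: 0.0006
grip_force: 5.6
```

Emit:
{"name": "move_arm", "arguments": {"targets": [[0.001, 0, 0, 0], [0.001, 0, 0, 0], [0.001, 0, 0, 0]]}}

```text
time: 24.8
position: [0.5445, 0.3565, 0.0339]
orientation: [[0.925, 0.38, -0.011], [0.38, -0.925, -0.005], [-0.012, 0.001, -1.0]]
contact_force: [-10.4, -4.7, -1.0]
grip_width: 0.0002
grip_force: 5.9
```

Emit:
{"name": "move_arm", "arguments": {"targets": [[0.001, 0, 0, 0], [0.001, 0, 0, 0]]}}

```text
time: 25.0
position: [0.5457, 0.3569, 0.0337]
orientation: [[0.925, 0.38, -0.013], [0.38, -0.925, -0.006], [-0.014, 0.001, -1.0]]
contact_force: [-14.3, -6.1, -0.8]
grip_width: 0.0002
grip_force: 7.7
```

At the stop with 15.5 N. Back off gently.

Emit:
{"name": "move_arm", "arguments": {"targets": [[0, 0, 0, 0], [0, 0, 0, 0], [-0.001, 0, 0, 0], [-0.001, 0, 0, 0], [-0.001, 0, 0, 0], [-0.001, 0, 0, 0], [-0.001, 0, 0, 0], [-0.001, 0, 0, 0], [-0.001, 0, 0, 0]]}}

```text
time: 25.9
position: [0.5415, 0.3552, 0.0346]
orientation: [[0.925, 0.38, -0.007], [0.38, -0.925, -0.003], [-0.008, 0.001, -1.0]]
contact_force: [-6.1, -2.0, -1.3]
grip_width: -0.0004
grip_force: 3.3
```

Emit:
{"name": "move_arm", "arguments": {"targets": [[-0.001, 0, 0, 0], [-0.001, 0, 0, 0], [-0.001, 0, 0, 0], [-0.001, 0, 0, 0], [-0.001, 0, 0, 0], [0, 0, 0, 0]]}}

```text
time: 26.5
position: [0.5396, 0.3545, 0.0363]
orientation: [[0.925, 0.38, 0.0], [0.38, -0.925, -0.0], [0.0, 0.0, -1.0]]
contact_force: [-2.1, -1.1, -1.8]
grip_width: 0.0002
grip_force: 1.4
```

Emit:
{"name": "move_arm", "arguments": {"targets": [[-0.002, 0, 0, 0], [-0.002, 0, 0, 0], [-0.004, 0, 0, 0], [-0.006, 0, 0, 0], [-0.01, 0, 0, 0], [-0.01, 0, 0, 0], [0, 0, 0, 0], [0, 0, 0, 0]]}}

```text
time: 27.3
position: [0.5084, 0.3418, 0.0366]
orientation: [[0.925, 0.38, 0.001], [0.38, -0.925, 0.0], [0.001, 0.0, -1.0]]
contact_force: [0.7, 0.4, 0.7]
grip_width: 0.0
grip_force: 0.0
```

Run:
```python
from h import *
d=snap('wrist','w8.png'); s=get_state(); print(s['position'],s['contact_force'],s['time'])
```

```text
[0.50868792 0.34180287 0.03654707] [1.25527034 0.20859157 0.00403431] 27.35
```

View pics/w8.png

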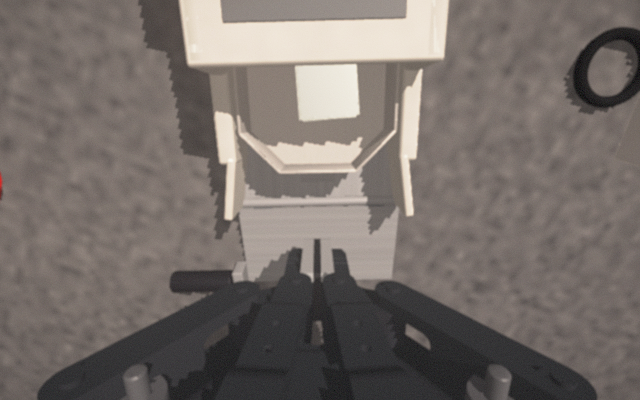

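The tray is caught. Its near end sits at (280..352, 170), well behind the hinge line at v≈203, and it stayed there as the fingers left. Next is the gate: I'll rise, go over the pull and turn -90°.

Emit:
{"name": "move_arm", "arguments": {"targets": [[0, 0, -0.04, 0], [0, 0, -0.045, 0], [-0.011, -0.0325, 0, 0], [-0.011, -0.0325, 0, 0], [0, 0, 0, -7.5], [0, 0, 0, -7.5], [0, 0, 0, -7.5], [0, 0, 0, -7.5], [0, 0, 0, -7.5], [0, 0, 0, -7.5]], "fingers": 130}}

```text
time: 28.35
position: [0.4636, 0.3936, 0.1213]
orientation: [[0.381, 0.925, 0.001], [0.925, -0.381, 0.0], [0.001, 0.0, -1.0]]
contact_force: [0.4, -0.6, -0.1]
grip_width: 0.0417
grip_force: 0.0
```

Emit:
{"name": "move_arm", "arguments": {"targets": [[0, 0, 0, -7.5], [0, 0, 0, -7.5], [0, 0, 0, -7.5], [0, 0, 0, -7.5], [0, 0, 0, -7.5], [0, 0, 0, -7.5], [0, 0, 0, 0], [0, 0, 0, 0]]}}

```text
time: 29.15
position: [0.4635, 0.3935, 0.1213]
orientation: [[-0.376, 0.926, 0.0], [0.926, 0.376, 0.0], [-0.0, 0.0, -1.0]]
contact_force: [-0.6, -0.6, -1.1]
grip_width: 0.0416
grip_force: 0.0
```

Run:
```python
from h import *
w=pix2w('w8.png',317,171,.027); H=np.array([.528,.3487,0]);u=np.array([.925,.379,0]);p=np.array([-.379,.925,0])
print('tray near end u',(w-H)@u,(w-H)@p)
print('hinge', (pix2w('w8.png',317,203,.008)-H)@u, 'pull',[((pix2w('w8.png',a,280,.01)-H)@u,(pix2w('w8.png',a,280,.01)-H)@p) for a in(173,233)])
s=get_state(); d=s['position']-H; print(s['position'],d@u,d@p,s['orientation'].round(3),s['grip_width'],s['joints'],s['time'])
```

```text
tray near end u 0.02372278614404195 0.0016754048343554833
hinge 0.0032064188980959808 pull [(np.float64(-0.04135827853844869), np.float64(0.08249339328417385)), (np.float64(-0.04132434165896642), np.float64(0.048782066058486416))]
[0.463457   0.39349921 0.12128216] -0.042723378287490864 0.06590106550209057 [[-0.376  0.926  0.   ]
 [ 0.926  0.376  0.   ]
 [-0.     0.    -1.   ]] 0.04158860730684877 [ 5.77994103e-01  6.10421438e-01  1.45108859e+00 -1.07508075e-04
  1.07972327e+00  1.92122029e-01] 29.15
```

Emit:
{"name": "move_arm", "arguments": {"targets": [[0, 0, 0.035, 0], [0, 0, 0.035, 0], [0, 0, 0.018, 0], [0, 0, 0.008, 0], [0, 0, 0.0025, 0], [0, 0, 0, 0]]}}

```text
time: 29.75
position: [0.4637, 0.3937, 0.0234]
orientation: [[-0.379, 0.925, 0.001], [0.925, 0.379, 0.001], [0.0, 0.001, -1.0]]
contact_force: [0.1, 0.4, 0.5]
grip_width: 0.0417
grip_force: 0.0
```

Emit:
{"name": "move_arm", "arguments": {"targets": [[0, 0, 0, 0], [0, 0, 0, 0], [0, 0, 0, 0], [0, 0, 0, 0], [0, 0, 0, 0], [0, 0, 0, 0]], "fingers": 255, "squeeze": 25}}

```text
time: 30.35
position: [0.4646, 0.3942, 0.024]
orientation: [[-0.38, 0.925, 0.004], [0.925, 0.38, 0.002], [0.001, 0.004, -1.0]]
contact_force: [5.2, 2.7, 4.4]
grip_width: 0.0112
grip_force: 27.2
```

Emit:
{"name": "move_arm", "arguments": {"targets": [[0, 0.0013, -0.0035, 0], [0, 0.0007, -0.0035, 0], [0, 0.001, -0.0034, 0], [0, 0.0012, -0.0034, 0], [0, 0.0015, -0.0032, 0], [0, 0.0018, -0.0031, 0], [0, 0.0021, -0.0029, 0], [0, 0.0023, -0.0028, 0], [0, 0.0025, -0.0025, 0], [0, 0.0027, -0.0023, 0]]}}

```text
time: 31.35
position: [0.4752, 0.3989, 0.0532]
orientation: [[-0.38, 0.925, -0.008], [0.925, 0.38, -0.004], [-0.0, -0.009, -1.0]]
contact_force: [-13.8, -1.3, 4.5]
grip_width: 0.0105
grip_force: 24.4
```

Emit:
{"name": "move_arm", "arguments": {"targets": [[0, 0.0029, -0.002, 0], [0, 0.0031, -0.0018, 0], [0, 0.0032, -0.0015, 0], [0, 0.0034, -0.0012, 0], [0, 0.0034, -0.0009, 0], [0, 0.0035, -0.0006, 0], [0, 0.0036, -0.0003, 0], [0, 0.0036, 0, 0], [0, 0.0035, 0.0003, 0], [0, 0.0035, 0.0006, 0]]}}

```text
time: 32.35
position: [0.5104, 0.4144, 0.0693]
orientation: [[-0.38, 0.925, 0.004], [0.925, 0.38, 0.004], [0.003, 0.005, -1.0]]
contact_force: [-24.2, -6.3, 50.2]
grip_width: -0.0002
grip_force: 26.7
```

Emit:
{"name": "move_arm", "arguments": {"targets": [[0, 0.001, 0.0002, 0], [0, 0.001, 0.0002, 0], [0, 0, 0, 0]]}}

```text
time: 32.65
position: [0.5104, 0.4145, 0.0693]
orientation: [[-0.38, 0.925, 0.0], [0.925, 0.38, 0.002], [0.002, 0.001, -1.0]]
contact_force: [-23.5, -7.6, 50.1]
grip_width: 0.0002
grip_force: 26.2
```

The pads slipped off the rod and are pressing on top of it. Back off upward.

Emit:
{"name": "move_arm", "arguments": {"targets": [[0, 0, -0.015, 0], [0, -0.005, -0.02, 0], [0, -0.02, -0.02, 0], [0, -0.03, -0.02, 0], [0, -0.04, 0, 0], [0, 0, 0, 0]]}}

```text
time: 33.25
position: [0.4194, 0.3749, 0.1359]
orientation: [[-0.381, 0.925, -0.004], [0.925, 0.381, -0.003], [-0.002, -0.005, -1.0]]
contact_force: [-0.3, 0.1, 0.1]
grip_width: -0.0002
grip_force: 0.0
```

Run:
```python
from h import *
d=snap('wrist','w9.png');t=snap('top','t9.png');snap('scene','s9.png')
H=np.array([.528,.3487,0]);u=np.array([.925,.379,0]);p=np.array([-.379,.925,0])
s=get_state(); e=s['position']-H; print(s['position'],e@u,e@p,s['contact_force'],s['time'])
# dark pixels of pull in wrist image near hypothesised positions at several gate angles
for th in np.radians([0,20,40,60,70,80,90,95,99.4]):
    f=np.radians(177.2)-th; U=-.0015+.04105*np.cos(f); Z=.008+.04105*np.sin(f)
    out=[]
    for fn,im in(('w9.png',d),('t9.png',t)):
      pts=[w2pix(fn,H+u*U+p*y+[0,0,Z]) for y in(.055,.066,.078)]
      v=[int(im['color'][int(b),int(a)].mean()) if 0<=a<640 and 0<=b<400 else -1 for a,b in pts]
      out+= [pts[1].round(0).tolist(),v]
    print(round(np.degrees(th)),out)
```

```text
[0.42500113 0.37757266 0.13633265] -0.08433121867605278 0.06574377940626176 [ 0.44041477  0.0629974  -0.52119849] 33.4
0 [[375.0, 199.0], [105, 97, 123], [221.0, 213.0], [64, 62, 66]]
20 [[382.0, 204.0], [99, 98, 89], [219.0, 212.0], [66, 60, 48]]
40 [[395.0, 208.0], [94, 98, 101], [217.0, 209.0], [91, 70, 49]]
60 [[413.0, 212.0], [148, 92, 158], [215.0, 205.0], [94, 102, 70]]
70 [[423.0, 213.0], [113, 95, 149], [214.0, 203.0], [97, 96, 53]]
80 [[433.0, 214.0], [146, 99, 165], [214.0, 201.0], [105, 98, 45]]
90 [[443.0, 214.0], [130, 91, 145], [213.0, 199.0], [81, 63, 54]]
95 [[447.0, 214.0], [43, 45, 45], [212.0, 198.0], [47, 45, 51]]
99 [[451.0, 213.0], [52, 56, 54], [212.0, 197.0], [54, 45, 53]]
```

Run:
```python
from h import *
g=cv2.imread('pics/w9.png',0)
for y in(.058,.066,.074):
  H=np.array([.528,.3487,0]);u=np.array([.925,.379,0]);p=np.array([-.379,.925,0])
  row=[]
  for U in np.arange(-.012,.024,.002):
    a,b=w2pix('w9.png',H+u*U+p*y+[0,0,.048]); row.append(int(g[int(round(b)),int(round(a))]))
  print(y,row)
```

```text
0.058 [144, 146, 150, 147, 149, 147, 150, 75, 51, 49, 67, 110, 105, 98, 151, 150, 148, 148]
0.066 [99, 86, 97, 103, 106, 99, 91, 55, 45, 53, 64, 96, 93, 86, 91, 97, 97, 99]
0.074 [128, 106, 101, 104, 98, 104, 99, 47, 48, 51, 69, 85, 82, 80, 94, 94, 99, 99]
```

Numerically, the pull shows dark at about u≈2–8 mm and z≈48 mm, so the gate is up or nearly so. I'll press it gently from outside to make sure it is fully shut.

Emit:
{"name": "move_arm", "arguments": {"targets": [[0, 0.025, 0, 0], [0, 0.025, 0, 0], [0, 0, 0.035, 0], [0, 0, 0.03, 0], [0, 0, 0.01, 0], [0, 0.005, 0, 0], [0, 0.004, 0, 0], [0, 0.003, 0, 0]]}}

```text
time: 34.2
position: [0.4832, 0.4018, 0.0622]
orientation: [[-0.38, 0.925, 0.003], [0.925, 0.38, 0.002], [0.001, 0.004, -1.0]]
contact_force: [0.4, -0.6, 0.1]
grip_width: -0.0005
grip_force: 0.0
```

Emit:
{"name": "move_arm", "arguments": {"targets": [[0, 0.002, 0, 0], [0, 0.002, 0, 0], [0, 0.002, 0, 0], [0, 0.002, 0, 0]]}}

```text
time: 34.6
position: [0.489, 0.404, 0.0606]
orientation: [[-0.38, 0.925, 0.0], [0.925, 0.38, 0.0], [-0.0, 0.0, -1.0]]
contact_force: [0.2, -0.6, -0.2]
grip_width: -0.0002
grip_force: 0.0
```

Emit:
{"name": "move_arm", "arguments": {"targets": [[0, 0.002, 0, 0], [0, 0.002, 0, 0], [0, 0.002, 0, 0]]}}

```text
time: 34.9
position: [0.4946, 0.4063, 0.0603]
orientation: [[-0.38, 0.925, -0.0], [0.925, 0.38, -0.0], [-0.0, -0.0, -1.0]]
contact_force: [0.2, -0.8, 0.3]
grip_width: -0.0
grip_force: 0.0
```

Emit:
{"name": "move_arm", "arguments": {"targets": [[0, 0.001, 0, 0], [0, 0.001, 0, 0], [0, 0.001, 0, 0]]}}

```text
time: 35.2
position: [0.4956, 0.4067, 0.0601]
orientation: [[-0.38, 0.925, -0.004], [0.925, 0.38, -0.002], [-0.0, -0.004, -1.0]]
contact_force: [-9.1, -3.3, 5.1]
grip_width: -0.0002
grip_force: 5.0
```

Emit:
{"name": "move_arm", "arguments": {"targets": [[0, 0.001, 0, 0], [0, 0.001, 0, 0], [0, 0.001, 0, 0]]}}

```text
time: 35.5
position: [0.4961, 0.407, 0.0599]
orientation: [[-0.38, 0.925, -0.009], [0.925, 0.38, -0.005], [-0.001, -0.01, -1.0]]
contact_force: [-16.2, -6.9, 10.5]
grip_width: -0.0003
grip_force: 9.8
```

Emit:
{"name": "move_arm", "arguments": {"targets": [[0, 0.001, 0, 0], [0, 0.001, 0, 0]]}}

```text
time: 35.7
position: [0.4965, 0.4072, 0.0598]
orientation: [[-0.38, 0.925, -0.012], [0.925, 0.38, -0.006], [-0.001, -0.014, -1.0]]
contact_force: [-20.7, -8.9, 12.8]
grip_width: -0.0003
grip_force: 13.1
```

A stiff stop at 22 N, against about 1 N for the hinge, means the gate is fully shut. I'll withdraw and do a numeric check.

Emit:
{"name": "move_arm", "arguments": {"targets": [[0, -0.006, 0, 0], [0, -0.01, 0, 0], [0, -0.03, 0, 0], [0, 0, -0.04, 0], [0, 0, -0.04, 0], [0, -0.03, -0.03, 0], [0, 0, 0, 0], [0, 0, 0, 0]]}}

```text
time: 36.5
position: [0.4318, 0.3807, 0.1712]
orientation: [[-0.38, 0.925, 0.002], [0.925, 0.38, 0.001], [0.0, 0.003, -1.0]]
contact_force: [0.4, -0.5, -0.6]
grip_width: 0.0003
grip_force: 0.0
```

Run:
```python
from h import *
d=snap('wrist','w10.png');t=snap('top','t10.png')
g=cv2.imread('pics/w10.png',0)
H=np.array([.528,.3487,0]);u=np.array([.925,.379,0]);p=np.array([-.379,.925,0])
def prof(y,z,U0,U1,st):
  r=[]
  for U in np.arange(U0,U1,st):
    a,b=w2pix('w10.png',H+u*U+p*y+[0,0,z]); r.append(int(g[int(round(b)),int(round(a))]) if 0<=a<639.4 and 0<=b<399.4 else -1)
  print(y,z,r)
prof(.058,.048,-.012,.024,.002);prof(.074,.048,-.012,.024,.002)
for y in(-.012,0,.012): prof(y,.027,0,.062,.003)
s=get_state();print(s['position'],s['contact_force'],s['time'])
a=cv2.imread('pics/t1.png').astype(int);b=cv2.imread('pics/t10.png').astype(int)
D=(abs(a-b).max(2)>60).astype('uint8'); n,l,st,c=cv2.connectedComponentsWithStats(D)
print([x.tolist() for x in st[1:] if x[4]>15])
```

```text
0.058 0.048 [120, 133, 139, 142, 137, 139, 135, 80, 51, 54, 77, 99, 72, 115, 140, 142, 142, 141]
0.074 0.048 [154, 147, 130, 139, 124, 135, 109, 49, 44, 55, 71, 78, 64, 81, 86, 91, 88, 89]
-0.012 0.027 [101, 171, 105, 141, 139, 128, 146, 144, 184, 148, 151, 153, 152, 153, 155, 166, 161, 160, 153, 150, 150]
0 0.027 [105, 163, 104, 155, 134, 125, 130, 128, 222, 204, 149, 152, 153, 230, 237, 244, 244, 244, 245, 245, 245]
0.012 0.027 [112, 162, 105, 163, 126, 199, 131, 130, 223, 172, 153, 150, 150, 228, 238, 242, 243, 244, 244, 244, 244]
[0.43163973 0.38027498 0.16932722] [-0.52658876  0.39778571 -0.26806862] 36.6
[[225, 171, 11, 10, 81], [223, 188, 26, 24, 407], [162, 205, 8, 6, 18], [179, 206, 5, 8, 20], [291, 208, 27, 42, 781], [161, 211, 21, 20, 227], [183, 230, 17, 18, 125], [154, 232, 28, 26, 304], [191, 251, 17, 18, 121], [199, 264, 13, 6, 40], [430, 283, 40, 15, 388], [318, 285, 35, 7, 131], [321, 293, 18, 15, 139], [415, 301, 24, 51, 578], [226, 304, 17, 3, 29], [246, 306, 41, 65, 1004], [295, 315, 106, 77, 2825], [565, 321, 23, 10, 94], [614, 327, 14, 9, 74], [183, 330, 4, 9, 20], [536, 330, 20, 19, 230], [557, 334, 5, 7, 26], [605, 338, 6, 7, 22], [591, 340, 14, 6, 33], [558, 348, 48, 52, 1646], [594, 350, 22, 34, 332], [369, 354, 22, 46, 378], [349, 360, 21, 16, 97], [437, 365, 37, 13, 91], [536, 367, 21, 33, 320], [143, 370, 9, 12, 43], [159, 382, 8, 9, 42], [529, 382, 13, 18, 117], [443, 385, 8, 15, 45], [315, 389, 7, 9, 29], [627, 391, 13, 9, 84], [292, 394, 7, 6, 35]]
```

```bash
python3 -c "
from station import *
print(sign_off())"
```

```text
the job is handed in; nothing more can be done
None
```

The job is handed in at about 37 s: the tray is caught in the dryer with the slides in it and the gate is fully shut, but after the fingers slipped while raising the gate they pressed on its pull with about 55 N (wrist reading), and I viewed 11 pictures against the limit of 10.

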